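# Third hand at the display-rack jig

### The arm

A 7-joint arm with a two-finger parallel gripper is mounted at the origin on the work surface. World frame = base frame: x ahead of the robot, y to its left, z up, the work surface at z = 0. Lengths are in mm, angles in rad, forces in N, time in s.
With the tool pointing down it reaches from about 400 to 900 mm from the base axis. Payload 5.5 kg.
Tool frame: the origin (TCP) lies on the centre line of the jaws, within the pads' length; the fingertips stand 11 mm ahead of it and the grasp point (between the pads) lies 8 mm behind it; z points along the fingers, y is the line along which they close (so a half turn about z gives the same grasp; the last joint's range is limited). The gripper opens to 85 mm and grips with 20 to 120 N. Pads are 22 mm wide; open, the fingers measure 114 mm over their backs; the gripper's body (76 mm by 85 mm) begins 54 mm behind the grasp point. The pads swing forward as they close: fully open they stand 13 mm farther back than shut.
Start: joints at [1.597, 0.501, -0.427, 1.55, 0.221, 1.138, -0.21], TCP at [152.519, -631.852, 242.31] pointing down, gripper open.
Joint ranges: [-2.88, 2.88], [-0.31, 2.03], [-1.54, 1.56], [0.2, 2.42], [-1.41, 4.55], [0.19, 2.02], [-2.57, 2.57]. Speed limits (rad/s): [2.57, 2.57, 3.14, 3.14, 3.14, 3.14, 3.14].

### API

Orientations are given as a 3x3 rotation matrix whose columns are the frame's x, y, z axes.
In Python, from rig import ctrl gives the robot as it stands. The module is installed in compiled form; this text tells all that it offers.
- The arm moves only by the tool jog_arm, never from a script. Its argument "plan" is a list of rows, each an object with "dr": the turn, a rotation vector about the tool's x, y, z normalised to -1 to 1, where 1 is 180 degrees, a list of three; "dp": the shift along the tool's x, y, z normalised to -1 to 1, where 1 is 0.3 m, a list of three; "hand": the closure, from -1 (fully open) to 1 (shut). A call has 1 to 12 rows; each row is the pose to reach, as a shift and turn from the pose commanded when the call began, along the tool's axes at that moment, turning the shorter way round; what a row does not reach only later rows make up. A row lasts 1/10 s, in which the tool goes at most 50 mm and 8.59 degrees, less where a joint would pass 70% of its speed; a pose out of reach is approached as far as the arm can. A call with a number of a shift or a turn outside -1 to 1 is refused whole. A call with a gripper value outside its range is refused whole. The fingers move at their own pace and stop on an object; "newtons" is the grip in N (left out, the last holds). Time passes only in rows, so rows that repeat a pose let the fingers close. It gives the time, the measured TCP pose, the force, the opening and the grip force at its end, in the units of the state.
- ctrl.observe(): the state, without advancing time (a new reading comes with each control period).
- ctrl.read_camera(name): name is "scene" or "top"; returns a dict with "img" (480x640x3 uint8, red, green, blue), "fov_y" (degrees; the focal length in pixels is half the picture's height over the tangent of half this angle, whatever the lens; pixels are square), "cx", "cy" (the principal point, pixels), "xyz" and "rotation" of the camera in the world. Camera axes: x right, y up, looking along -z (the intrinsics and any distortion apply to the point x, -y, -z); pixel columns grow to the right and rows downward; lengths in mm; the calibration is good to about 2 mm. A picture is of the moment at which its call begins. There is no depth.
- ctrl.hand_in(): hands the job in; it is judged then, once.
The state is a dict: "t": time; "joint_pos": joint angles; "joint_velocities": joint speeds; "joint_efforts": joint torques, N m; "ee_pos": TCP position; "tcp_rot": TCP orientation; "contact_force": force on the tool from outside, world axes, zero at the start; "wrist_torque": the same for the moment, N m; "finger_gap": opening from 0.0 (shut) to 1.0 (fully open); "grasp_force": force on a finger pad.
Only numpy, scipy, OpenCV 4.12 (cv2) and the standard library are available. Lean on these libraries where they do the work, as an engineer would, in place of code of your own. Each camera call takes 0.05 s, during which the arm holds its last target. There are 200 camera calls.

### The job

We are making a slatted rack for the bottles: lay the short loose slat across the two rails of the jig, on the empty pair of pencil marks at the stop's end, and let go of it. Then lay the long slat on top, crosswise again, along the middle of the jig over both short slats, slide its end squarely against the sprung steel stop and press steadily with about 10 newtons (the stop gives about 10 mm, half its travel; never push it in all the way). Finish while still holding it pressed like that, so that I can drive the screws; leave the bottle, jar, basket and screwdriver alone.

Things in the scene. Friction and masses are not known exactly. Their poses are not given: they have to be found in the camera images.
- jig: Plywood jig fixed to the table, board 440 x 240 x 12 mm (x -190 to +250). Origin on the table, midway between its two wooden rails; x along the rails to the sprung stop, y left, z up. Rails: x -110 to +110, 25 mm wide, at y = -70 and +70, tops 32 mm up. Pencil lines 42 mm apart mark the short slats' places, centred at x = -60 (taken) and +60 (empty). Guides behind the stop: x +162 to +250, 62 mm high.
- mark (a point): Centre of the empty pencil-marked place, midway between the rails at the height of their tops (jig x = +60, y = 0, z = 32 mm); axes as the jig's.
- stop (a joint): Travel of the sprung stop away from the slats, along the jig's +x: 0 at rest, 0.020 m pushed in all the way. It is a spring of 1 N per mm (10 N at 0.010 m) and springs back.
- stop_face (a point): Middle of the stop's face, which looks to the jig's -x, 59 mm above the table: the long slat's mid height when it lies on the short ones. At rest at jig x = +140, y = 0; moves with the stop. The stop is a steel plate 62 mm wide, 18 mm thick, from 16 to 74 mm above the table. Axes as the jig's.
- short_slat_center (a point): Centre of the loose short slat, plain pale wood 200 x 40 x 18 mm, about 75 g, lying flat on the table; x along its length, z up.
- long_slat_center (a point): Centre of the loose long slat, plain pale wood 300 x 40 x 18 mm, about 110 g, lying flat on the table; x along its length, z up.
- laid_slat_center (a point): Centre of the short slat that already lies across the rails at jig x = -60 mm (loose, not fastened), 200 x 40 x 18 mm; x along its length, i.e. along the jig's y; its top is 50 mm above the table.
- bottle: Bystander: amber bottle, 60 mm across, 190 mm tall; origin at its foot.
- jar: Bystander: amber jar with brass lid, 72 mm across, 100 mm tall; origin at its foot.
- basket: Bystander: small cane bowl, 110 mm across, 70 mm tall; origin at its foot.
- screwdriver: Bystander: screwdriver lying on the table; origin under its middle, x along it.
There are look-alikes about, which are no part of the job. What is shaped like the part that bears laid_slat_center but purple is not meant. What is shaped like the part that bears short_slat_center but yellow is not meant.

How it is judged (in metres and radians):
On the way, in this order (a step that is already met when the one before it is completed fails the run):
1. the short slat lies across the rails on the empty marks, let go and at rest, before the long one is laid (x of short_slat_center in the frame of jig between 0.045 and 0.075 m and y of short_slat_center in the frame of jig between -0.015 and 0.015 m and z of short_slat_center in the frame of jig between 0.037 and 0.045 m and angle between the x axis of short_slat_center and the y axis of jig, either way round below 0.12 rad and contact force between the fingers and short_slat below 0.1 N and linear speed of short_slat below 0.02 m/s and not (y of long_slat_center in the frame of jig between -0.013 and 0.013 m and z of long_slat_center in the frame of jig between 0.054 and 0.064 m and angle between the x axis of long_slat_center and the x axis of jig, either way round below 0.1 rad)), for 0.2 s.
2. the long slat lies along the middle over both short slats and is pressed against the stop with 6 to 14 N for a second (x of short_slat_center in the frame of jig between 0.045 and 0.075 m and y of short_slat_center in the frame of jig between -0.015 and 0.015 m and z of short_slat_center in the frame of jig between 0.037 and 0.045 m and angle between the x axis of short_slat_center and the y axis of jig, either way round below 0.12 rad and x of laid_slat_center in the frame of jig between -0.08 and -0.04 m and y of laid_slat_center in the frame of jig between -0.02 and 0.02 m and z of laid_slat_center in the frame of jig between 0.037 and 0.045 m and angle between the x axis of laid_slat_center and the y axis of jig, either way round below 0.15 rad and y of long_slat_center in the frame of jig between -0.013 and 0.013 m and z of long_slat_center in the frame of jig between 0.054 and 0.064 m and angle between the x axis of long_slat_center and the x axis of jig, either way round below 0.1 rad and contact force between long_slat and stop between 6 and 14 N), for 1 s.
At the end, for the whole second after the job is handed in: Still held for the last second: long slat still, pressing the stop with 6-14 N, along the jig middle (13 mm, 0.1 rad), in the third layer (5 mm); short slat on its marks (15 mm, 0.12 rad), the first one on its own (20 mm, 0.15 rad); robot not touching the stop (all of step 2 and linear speed of long_slat below 0.01 m/s and contact force between each of the arm, the fingers and stop below 0.1 N); the arm keeps its last pose, push and grip.
It fails at once if the stop is pushed in all the way (beyond 18.5 mm) (value of joint stop above 0.0185 m).
It fails at once if the bottle is disturbed (moved more than 25 mm) (distance of bottle from where it was at the start of the episode above 0.025 m).
It fails at once if the jar is disturbed (moved more than 25 mm) (distance of jar from where it was at the start of the episode above 0.025 m).
It fails at once if the basket is disturbed (moved more than 25 mm) (distance of basket from where it was at the start of the episode above 0.025 m).
It fails at once if the screwdriver is disturbed (moved more than 25 mm) (distance of screwdriver from where it was at the start of the episode above 0.025 m).
It also fails if it takes over 64 s, if anything falls off the work surface, if the arm or the gripper's body presses on something with over 40 N, if the wrist force passes 120 N, or if a joint passes its speed limit or range.

## Working session

There is one attempt and no reset: what is moved stays moved. The work goes in short steps, Python scripts to look and compute and a tool call to move; the robot and the scene stay as the last step left them, time stands still between calls to the robot, and variables do not carry over. Pictures are saved under pics/ and viewed, at most 10 in all, crops included, and the job is handed in when it is done.

Besides the shell and the picture viewer there is one more tool, called after "Emit:" as name([rows], argument=value, ...), one row to a line, values as JSON. jog_arm: Moves the arm, as the interface text tells. Scaled input: -1 to 1 covers 0.3 m each way for a shift and 180 degrees each way for a turn. Its arguments: {"type":"object","properties":{"plan":{"type":"array"},"newtons":{"type":"number"}},"required":["plan"]}

```bash
mkdir -p pics
python3 - <<'E'
from rig import ctrl
import cv2,pickle
for n in("scene","top"):
    c=ctrl.read_camera(n); pickle.dump(c,open(f"{n}.pkl","wb"))
    cv2.imwrite(f"pics/{n}0.png",c["img"][:,:,::-1])
    print(n,{k:v for k,v in c.items() if k!="img"})
s=ctrl.observe();print(s)
E
```

```text
scene {'fov_y': 50.69297324443636, 'cx': 315.50470975906467, 'cy': 240.36474010073698, 'xyz': array([1209.2677678 ,  639.85689734,  887.41071721]), 'rotation': array([[-0.66808932, -0.4829932 ,  0.56601611],
       [ 0.7440659 , -0.4385171 ,  0.50405227],
       [ 0.00475393,  0.75790522,  0.65234736]])}
top {'fov_y': 57.831669095775155, 'cx': 330.8492313910806, 'cy': 243.98894137432828, 'xyz': array([ 384.6444602 ,  -26.93272794, 1059.43654563]), 'rotation': array([[ 1.37285474e-03,  9.95433350e-01, -9.54492600e-02],
       [-9.99967560e-01,  6.08977485e-04, -8.03163593e-03],
       [-7.93683180e-03,  9.54571899e-02,  9.95401895e-01]])}
{'t': 0.1, 'joint_pos': array([ 1.59722324,  0.50175888, -0.42680972,  1.55134988,  0.22082367,
        1.13829103, -0.21027795]), 'joint_velocities': array([ 0.00083887, -0.00263217, -0.00117422, -0.00341101, -0.00152732,
        0.00087788, -0.00100592]), 'joint_efforts': array([-1.18247804e-02, -5.70804799e+01, -5.83891466e+00, -2.81741291e+01,
        1.05289050e-02,  5.59457811e-03,  6.95310561e-06]), 'ee_pos': array([ 152.28337707, -631.28833325,  241.35839751]), 'tcp_rot': array([[ 9.72080461e-01,  2.34647484e-01, -3.67596232e-04],
       [ 2.34647767e-01, -9.72078959e-01,  1.70970157e-03],
       [ 4.38446097e-05, -1.74822313e-03, -9.99998471e-01]]), 'contact_force': array([ 0.23411388, -0.35707409, -0.82629008]), 'wrist_torque': array([-0.02115866, -0.04608284,  0.02518545]), 'grasp_force': 0.0, 'finger_gap': 0.9987716442024992}
```

View pics/top0.png

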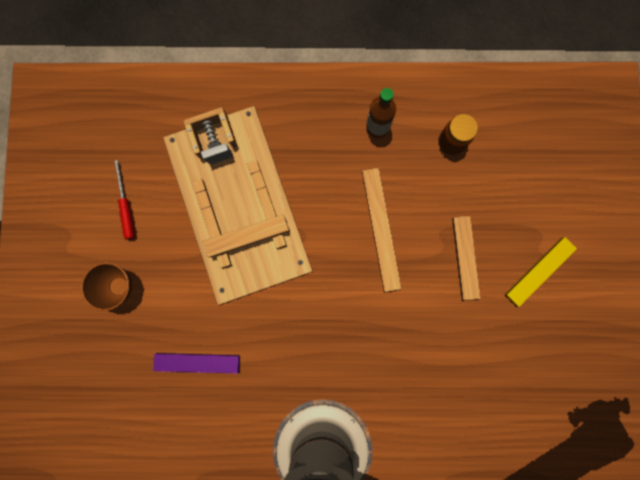

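View pics/scene0.png

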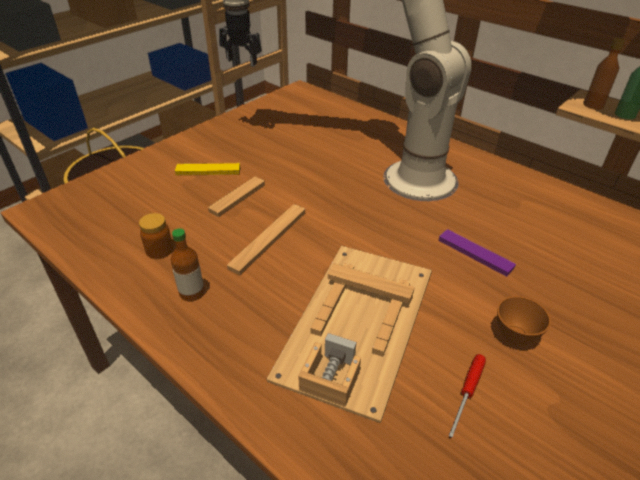

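The top view shows the jig with board corners near (165,137), (253,108), (310,270) and (219,303). Its stop is at (215,154) and the laid slat runs (203,248)–(287,226). The long slat runs (372,170)–(392,290) and the short slat (462,217)–(471,299). The scene view agrees, with the bottle and jar beyond the slats.

```bash
cat > h.py <<'E'
import numpy as np,cv2,pickle
def ray(c,u,v):
    f=240/np.tan(np.radians(c["fov_y"]/2))
    return c["rotation"]@np.array([(u-c["cx"])/f,-(v-c["cy"])/f,-1])
def bp(c,p,z):
    d=ray(c,*p); return (c["xyz"]+d*(z-c["xyz"][2])/d[2])[:2]
def proj(c,P):
    f=240/np.tan(np.radians(c["fov_y"]/2))
    q=c["rotation"].T@(np.array(P,float)-c["xyz"])
    return np.array([c["cx"]+f*q[0]/-q[2],c["cy"]-f*q[1]/-q[2]])
def rects(c,z,amin=600,off=100):
    hsv=cv2.cvtColor(c["img"],cv2.COLOR_RGB2HSV)
    m=((hsv[...,1]<165)&(hsv[...,2]>off)).astype(np.uint8)
    n,l,st,ce=cv2.connectedComponentsWithStats(m)
    out=[]
    for i in range(1,n):
        if st[i,4]<amin or st[i,1]<60 : continue
        pts=np.argwhere(l==i)[:,::-1]
        P=np.array([bp(c,p,z) for p in pts],np.float32)
        r=cv2.minAreaRect(P); out.append((st[i],P.mean(0),r))
    return out
E
python3 - <<'E'
from h import *
for n in("top","scene"):
    c=pickle.load(open(n+".pkl","rb"))
    for p in[(382,230),(387,270),(467,250),(395,230),(240,190)] if n=="top" else [(267,240),(237,196)]:
        print(p,c["img"][p[1],p[0]],cv2.cvtColor(c["img"],cv2.COLOR_RGB2HSV)[p[1],p[0]])
    for s,m,r in rects(c,18): print(n,s,m,r)
c=pickle.load(open("top.pkl","rb"))
B=np.array([bp(c,p,12) for p in[(165,137),(253,108),(310,270),(219,303)]]);print(B)
src=np.array([[250,120],[250,-120],[-190,-120],[-190,120]],float)
a=src-src.mean(0);b=B-B.mean(0)
th=np.arctan2((a[:,0]*b[:,1]-a[:,1]*b[:,0]).sum(),(a*b).sum());R=np.array([[np.cos(th),-np.sin(th)],[np.sin(th),np.cos(th)]])
t=B.mean(0)-R@src.mean(0);print("jig",th,t,"res",B-(src@R.T+t))
s=pickle.load(open("scene.pkl","rb"))
im={}
for q in[(250,120,12),(250,-120,12),(-190,-120,12),(-190,120,12),(-80,100,50),(-80,-100,50),(-40,100,50),(-40,-100,50),(140,31,74),(140,-31,74),(110,82.5,32),(110,-82.5,32),(110,57.5,32),(110,-57.5,32)]:
    W=[*(R@q[:2]+t),q[2]]
    for n,k in(("top",c),("scene",s)):
        im.setdefault(n,[]).append(proj(k,W))
for n,k in(("top",c),("scene",s)):
    x0,y0=(150,95) if n=="top" else(260,235)
    I=cv2.resize(k["img"][y0:y0+220,x0:x0+200,::-1],None,fx=2.7,fy=2.7,interpolation=cv2.INTER_CUBIC)
    for p in im[n]: cv2.circle(I,tuple(int(round(v)) for v in (p+.5-[x0,y0])*2.7),2,(255,0,255),-1)
    im[n]=I
cv2.imwrite("pics/j1.png",cv2.resize(np.hstack([im["top"],im["scene"]]),(800,440)))
E
```

```text
(382, 230) [215 155  84] [ 16 155 215]
(387, 270) [215 163  88] [ 18 151 215]
(467, 250) [208 145  78] [ 15 159 208]
(395, 230) [151  81  34] [ 12 198 151]
(240, 190) [204 150  86] [ 16 148 204]
top [  164   107   148   197 16405] [578.0172  209.95499] ((595.4833984375, 215.87635803222656), (460.09039306640625, 239.0916748046875), 19.69607925415039)
top [ 363  169   38  123 1977] [ 519.255   -140.27365] ((521.1046142578125, -140.25062561035156), (297.6324768066406, 40.94856643676758), 9.934276580810547)
top [ 454  216   27   84 1325] [ 451.9469  -342.67883] ((452.8860778808594, -342.374755859375), (199.91456604003906, 40.721885681152344), 5.988205909729004)
top [ 273  399  100   81 3311] [50.34152    2.5249193] ((36.169647216796875, 2.5819778442382812), (172.06263732910156, 229.70806884765625), 4.172071933746338)
(267, 240) [218 159  91] [ 16 149 218]
(237, 196) [216 154  89] [ 15 150 216]
scene [ 98  64 124  67 860] [ 209.08133 -972.4805 ] ((163.01846313476562, -934.104736328125), (666.2314453125, 316.9248962402344), 14.012447357177734)
scene [ 455   86  185   80 6307] [-584.81213  
[... 951 characters left out ...]
4 ] ((209.86509704589844, 298.3656921386719), (205.21234130859375, 64.54525756835938), 88.46064758300781)
scene [  267   245   165   177 16561] [617.49335 229.47609] ((591.90478515625, 216.01980590820312), (445.12603759765625, 241.24853515625), 19.682008743286133)
scene [ 79 293  39  60 753] [ 985.03253 -197.2756 ] ((973.762939453125, -213.14199829101562), (201.73980712890625, 42.692264556884766), 75.96690368652344)
[[752.27010048 394.57786254]
 [826.5742099  176.66157916]
 [422.10364561  31.66045011]
 [342.90066937 249.28473127]]
jig 0.3417772552769384 [557.69734178 202.99129336] res [[-0.74791298 -5.26320912]
 [-6.88270282  2.93902395]
 [ 3.19734638  5.40921023]
 [ 4.43326941 -3.08502506]]
```

View pics/j1.png

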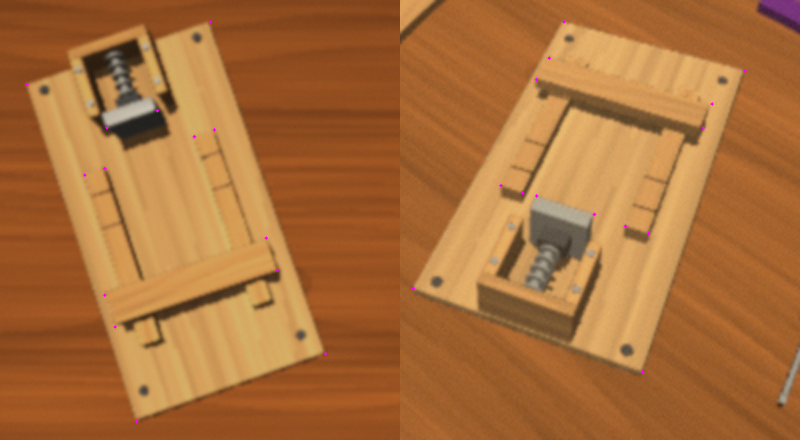

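The model dots fall on the jig's corners, rails, laid slat and stop in both views, to within about 3 mm. That puts the jig at (558, 203), yaw 0.343. The short slat is at (453, -342), yaw 6.0°, and the long slat at (521, -140), yaw 9.9°. Both slats measure the right size, so I'll compute the first move.

```bash
cat > g.py <<'E'
import sys,numpy as np
from scipy.spatial.transform import Rotation as Ro
from rig import ctrl
# usage: g.py x y z psi_deg ; prints dp,dr from the measured pose to the target
TH=0.343;O=np.array([557.7,203.0])
def jig(x,y): c,s=np.cos(TH),np.sin(TH); return O+[c*x-s*y,s*x+c*y]
def rel(x,y,z,psi):
    s=ctrl.observe();R=s["tcp_rot"];a=np.radians(psi);c,d=np.cos(a),np.sin(a)
    T=np.array([[c,d,0],[d,-c,0],[0,0,-1.]])
    dp=R.T@(np.array([x,y,z])-s["ee_pos"])/300
    dr=Ro.from_matrix(R.T@T).as_rotvec()/np.pi
    print("t",s["t"],"pos",s["ee_pos"].round(1),"psi",np.degrees(np.arctan2(R[1,0],R[0,0])).round(2),"q",s["joint_pos"].round(2),"gap",round(s["finger_gap"],3),"F",s["contact_force"].round(1),"grip",s["grasp_force"])
    print("dp",dp.round(4),"dr",dr.round(4))
if __name__=="__main__":
    v=list(map(float,sys.argv[1:5]))
    if len(sys.argv)>5: v[:2]=jig(*v[:2])
    rel(*v)
E
python3 g.py 452.9 -342.4 150 6; python3 g.py 302 -480 242 6
```

```text
t 0.1 pos [ 152.3 -631.3  241.4] psi 13.57 q [ 1.6   0.5  -0.43  1.55  0.22  1.14 -0.21] gap 0.999 F [ 0.2 -0.4 -0.8] grip 0.0
dp [ 1.2    -0.7004  0.3058] dr [-0.0006  0.      0.0421]
t 0.1 pos [ 152.3 -631.3  241.4] psi 13.57 q [ 1.6   0.5  -0.43  1.55  0.22  1.14 -0.21] gap 0.999 F [ 0.2 -0.4 -0.8] grip 0.0
dp [ 0.6035 -0.3731 -0.0015] dr [-0.0006  0.      0.0421]
```

Emit:
jog_arm([
  {"dr":[0,0,0.042],"dp":[0.2,-0.124,0],"hand":-1},
  {"dr":[0,0,0.042],"dp":[0.4,-0.248,0],"hand":-1},
  {"dr":[0,0,0.042],"dp":[0.6,-0.373,0],"hand":-1},
  {"dr":[0,0,0.042],"dp":[0.8,-0.497,0.1],"hand":-1},
  {"dr":[0,0,0.042],"dp":[1.0,-0.584,0.2],"hand":-1},
  {"dr":[0,0,0.042],"dp":[1.0,-0.584,0.2],"hand":-1},
  {"dr":[0,0,0.042],"dp":[1.0,-0.584,0.2],"hand":-1},
])

```text
t: 0.8
ee_pos: [399.2, -393.9, 183.8]
tcp_rot: [[0.995, 0.104, -0.0], [0.104, -0.995, -0.0], [-0.0, 0.0, -1.0]]
contact_force: [0.6, -1.3, -0.7]
finger_gap: 0.998
grasp_force: 0.0
```

```bash
python3 g.py 452.9 -342.4 100 6
```

```text
t 0.8 pos [ 399.2 -393.9  183.8] psi 5.99 q [ 1.13  0.42 -0.51  1.83  0.25  0.95 -0.95] gap 0.998 F [ 0.6 -1.3 -0.7] grip 0.0
dp [ 0.1961 -0.1523  0.2793] dr [ 0.0001  0.     -0.0001]
```

Emit:
jog_arm([
  {"dr":[0,0,0],"dp":[0.1,-0.076,0.1],"hand":-1},
  {"dr":[0,0,0],"dp":[0.196,-0.152,0.2],"hand":-1},
  {"dr":[0,0,0],"dp":[0.196,-0.152,0.28],"hand":-1},
  {"dr":[0,0,0],"dp":[0.196,-0.152,0.36],"hand":-1},
  {"dr":[0,0,0],"dp":[0.196,-0.152,0.42],"hand":-1},
  {"dr":[0,0,0],"dp":[0.196,-0.152,0.42],"hand":-1},
  {"dr":[0,0,0],"dp":[0.196,-0.152,0.42],"hand":-1},
])

```text
t: 1.5
ee_pos: [451.9, -343.6, 58.2]
tcp_rot: [[0.994, 0.105, -0.001], [0.105, -0.994, 0.001], [-0.001, -0.001, -1.0]]
contact_force: [0.4, -0.0, 0.2]
finger_gap: 1.004
grasp_force: 0.0
```

```bash
python3 g.py 452.9 -342.4 14 6
```

```text
t 1.5 pos [ 451.9 -343.6   58.2] psi 6.02 q [ 0.95  0.61 -0.44  1.88  0.38  0.73 -1.18] gap 1.004 F [ 0.4 -0.   0.2] grip 0.0
dp [ 0.0039 -0.0035  0.1475] dr [-0.0003  0.0002  0.0001]
```

Emit:
jog_arm([
  {"dr":[0,0,0],"dp":[0.004,-0.004,0.08],"hand":-1},
  {"dr":[0,0,0],"dp":[0.004,-0.004,0.147],"hand":-1},
  {"dr":[0,0,0],"dp":[0.004,-0.004,0.147],"hand":-1},
  {"dr":[0,0,0],"dp":[0.004,-0.004,0.147],"hand":1},
  {"dr":[0,0,0],"dp":[0.004,-0.004,0.147],"hand":1},
  {"dr":[0,0,0],"dp":[0.004,-0.004,0.147],"hand":1},
  {"dr":[0,0,0],"dp":[0.004,-0.004,0.147],"hand":1},
  {"dr":[0,0,0],"dp":[0.004,-0.004,0.147],"hand":1},
  {"dr":[0,0,0],"dp":[0.004,-0.004,0.147],"hand":1},
  {"dr":[0,0,0],"dp":[0.004,-0.004,0.147],"hand":1},
  {"dr":[0,0,0],"dp":[0.004,-0.004,0.147],"hand":1},
], newtons=50)

```text
t: 2.6
ee_pos: [454.1, -343.3, 15.9]
tcp_rot: [[0.995, 0.104, 0.002], [0.104, -0.995, -0.002], [0.002, 0.002, -1.0]]
contact_force: [-0.2, -0.1, 5.9]
finger_gap: 0.456
grasp_force: 51.1
```

```bash
python3 g.py 452.9 -342.4 150 6
```

```text
t 2.6 pos [ 454.1 -343.3   15.9] psi 6.0 q [ 0.92  0.68 -0.41  1.89  0.42  0.65 -1.21] gap 0.456 F [-0.2 -0.1  5.9] grip 51.085917949676514
dp [-0.0028 -0.0027 -0.4471] dr [ 0.0006 -0.0006 -0.    ]
```

Emit:
jog_arm([
  {"dr":[0,0,0],"dp":[0,0,-0.1],"hand":1},
  {"dr":[0,0,0],"dp":[0,0,-0.25],"hand":1},
  {"dr":[0,0,0],"dp":[0,0,-0.4],"hand":1},
  {"dr":[0,0,-0.03],"dp":[0.04,-0.08,-0.5],"hand":1},
  {"dr":[0,0,-0.07],"dp":[0.09,-0.2,-0.5],"hand":1},
  {"dr":[0,0,-0.11],"dp":[0.14,-0.32,-0.5],"hand":1},
  {"dr":[0,0,-0.15],"dp":[0.19,-0.44,-0.5],"hand":1},
  {"dr":[0,0,-0.19],"dp":[0.24,-0.56,-0.5],"hand":1},
  {"dr":[0,0,-0.23],"dp":[0.29,-0.68,-0.5],"hand":1},
  {"dr":[0,0,-0.26],"dp":[0.34,-0.8,-0.5],"hand":1},
  {"dr":[0,0,-0.28],"dp":[0.38,-0.9,-0.5],"hand":1},
  {"dr":[0,0,-0.29],"dp":[0.4,-0.94,-0.5],"hand":1},
])

```text
t: 3.8
ee_pos: [543.6, -45.4, 165.2]
tcp_rot: [[0.521, 0.854, 0.002], [0.854, -0.521, 0.001], [0.002, 0.001, -1.0]]
contact_force: [-0.3, -0.3, -0.4]
finger_gap: 0.453
grasp_force: 50.6
```

```bash
python3 g.py 60 0 140 109.65 j
```

```text
t 3.8 pos [543.6 -45.4 165.2] psi 58.6 q [ 0.66  0.49 -0.79  1.88  0.43  0.95 -0.88] gap 0.453 F [-0.3 -0.3 -0.4] grip 50.630781054496765
dp [ 0.8866 -0.2655  0.0857] dr [ 0.0005 -0.0005 -0.2836]
```

Emit:
jog_arm([
  {"dr":[0,0,-0.03],"dp":[0.09,-0.03,0],"hand":1},
  {"dr":[0,0,-0.07],"dp":[0.2,-0.06,0],"hand":1},
  {"dr":[0,0,-0.11],"dp":[0.32,-0.1,0],"hand":1},
  {"dr":[0,0,-0.15],"dp":[0.44,-0.13,0],"hand":1},
  {"dr":[0,0,-0.19],"dp":[0.56,-0.17,0],"hand":1},
  {"dr":[0,0,-0.23],"dp":[0.68,-0.2,0],"hand":1},
  {"dr":[0,0,-0.26],"dp":[0.79,-0.24,0],"hand":1},
  {"dr":[0,0,-0.284],"dp":[0.86,-0.26,0.03],"hand":1},
  {"dr":[0,0,-0.284],"dp":[0.887,-0.265,0.06],"hand":1},
  {"dr":[0,0,-0.284],"dp":[0.887,-0.265,0.085],"hand":1},
  {"dr":[0,0,-0.284],"dp":[0.887,-0.265,0.085],"hand":1},
  {"dr":[0,0,-0.284],"dp":[0.887,-0.265,0.085],"hand":1},
])

```text
t: 5.0
ee_pos: [615.7, 215.9, 138.4]
tcp_rot: [[-0.328, 0.945, -0.001], [0.945, 0.328, -0.002], [-0.002, -0.001, -1.0]]
contact_force: [-0.3, -0.4, 0.0]
finger_gap: 0.459
grasp_force: 50.6
```

```bash
python3 g.py 60 0 52 109.65 j
```

```text
t 5.0 pos [615.7 215.9 138.4] psi 109.14 q [ 0.23  0.77 -0.91  1.62  0.67  1.1  -0.53] gap 0.459 F [-0.3 -0.4  0. ] grip 50.58077037334442
dp [0.0249 0.0036 0.2878] dr [-0.0004  0.0005 -0.0029]
```

Emit:
jog_arm([
  {"dr":[0,0,-0.003],"dp":[0.025,0.004,0],"hand":1},
  {"dr":[0,0,-0.003],"dp":[0.025,0.004,0.08],"hand":1},
  {"dr":[0,0,-0.003],"dp":[0.025,0.004,0.16],"hand":1},
  {"dr":[0,0,-0.003],"dp":[0.025,0.004,0.22],"hand":1},
  {"dr":[0,0,-0.003],"dp":[0.025,0.004,0.22],"hand":1},
  {"dr":[0,0,-0.003],"dp":[0.025,0.004,0.22],"hand":1},
  {"dr":[0,0,-0.003],"dp":[0.025,0.004,0.22],"hand":1},
])

```text
t: 5.7
ee_pos: [614.9, 226.7, 74.2]
tcp_rot: [[-0.34, 0.94, 0.002], [0.94, 0.34, 0.001], [0.0, 0.002, -1.0]]
contact_force: [0.3, 0.2, -0.3]
finger_gap: 0.451
grasp_force: 50.6
```

```bash
python3 g.py 60 0 48.5 109.65 j
python3 - <<'E'
from rig import ctrl
from h import *
from g import jig
out=[]
for n in("top","scene"):
    k=ctrl.read_camera(n)
    x0,y0=(150,95) if n=="top" else(260,235)
    I=cv2.resize(k["img"][y0:y0+220,x0:x0+200,::-1],None,fx=2,fy=2,interpolation=cv2.INTER_CUBIC)
    for q in[(40,100,32),(80,100,32),(40,-100,32),(80,-100,32),(140,31,74),(140,-31,74)]:
        p=proj(k,[*jig(*q[:2]),q[2]]); cv2.circle(I,tuple(int(round(v)) for v in (p+.5-[x0,y0])*2),2,(255,0,255),-1)
    out.append(I)
cv2.imwrite("pics/p2.png",np.hstack(out))
E
```

```text
t 5.7 pos [614.9 226.7  74.2] psi 109.87 q [ 0.18  0.85 -0.86  1.64  0.74  1.   -0.58] gap 0.451 F [ 0.3  0.2 -0.3] grip 50.58656930923462
dp [-0.0101 -0.0065  0.0856] dr [ 0.0007 -0.0001  0.0012]
```

View pics/p2.png

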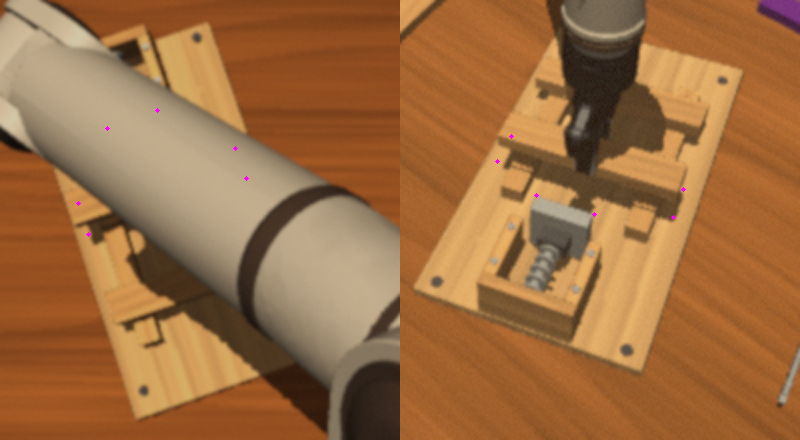

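The scene view shows the held slat just above its place, ends at about (503,128) and (685,178) in the right panel, lined up with the predicted footprint. The arm hides the slat from the top camera. Lowering it now.

Emit:
jog_arm([
  {"dr":[0,0,0.001],"dp":[-0.01,-0.006,0.03],"hand":1},
  {"dr":[0,0,0.001],"dp":[-0.01,-0.006,0.06],"hand":1},
  {"dr":[0,0,0.001],"dp":[-0.01,-0.006,0.08],"hand":1},
  {"dr":[0,0,0.001],"dp":[-0.01,-0.006,0.084],"hand":1},
  {"dr":[0,0,0.001],"dp":[-0.01,-0.006,0.084],"hand":1},
  {"dr":[0,0,0.001],"dp":[-0.01,-0.006,0.084],"hand":1},
])

```text
t: 6.4
ee_pos: [613.2, 221.8, 48.0]
tcp_rot: [[-0.337, 0.942, -0.001], [0.942, 0.337, -0.002], [-0.002, -0.001, -1.0]]
contact_force: [-4.0, -4.2, 9.2]
finger_gap: 0.452
grasp_force: 51.6
```

```bash
python3 g.py 60 0 48 109.65 j
```

```text
t 6.4 pos [613.2 221.8  48. ] psi 109.67 q [ 0.17  0.88 -0.83  1.65  0.76  0.97 -0.6 ] gap 0.452 F [-4.  -4.2  9.2] grip 51.59825384616852
dp [ 0.0033  0.0049 -0.    ] dr [-0.0004  0.0005  0.0001]
```

Contact is felt at the expected height. Opening the fingers, then straight up.

Emit:
jog_arm([
  {"dr":[0,0,0],"dp":[0,0,-0.003],"hand":-1},
  {"dr":[0,0,0],"dp":[0,0,-0.003],"hand":-1},
  {"dr":[0,0,0],"dp":[0,0,-0.003],"hand":-1},
  {"dr":[0,0,0],"dp":[0,0,-0.003],"hand":-1},
  {"dr":[0,0,0],"dp":[0,0,-0.003],"hand":-1},
  {"dr":[0,0,0],"dp":[0,0,-0.003],"hand":-1},
  {"dr":[0,0,0],"dp":[0,0,-0.1],"hand":-1},
  {"dr":[0,0,0],"dp":[0,0,-0.25],"hand":-1},
  {"dr":[0,0,0],"dp":[0,0,-0.4],"hand":-1},
  {"dr":[0,0,0],"dp":[0,0,-0.5],"hand":-1},
  {"dr":[0,0,0],"dp":[0,0,-0.5],"hand":-1},
])

```text
t: 7.5
ee_pos: [615.9, 224.6, 203.3]
tcp_rot: [[-0.337, 0.941, 0.008], [0.942, 0.337, 0.003], [0.0, 0.009, -1.0]]
contact_force: [1.0, -0.0, 0.3]
finger_gap: 1.002
grasp_force: 0.0
```

```bash
python3 g.py 521.1 -140.3 150 9.93
```

```text
t 7.5 pos [615.9 224.6 203.3] psi 109.69 q [ 0.24  0.71 -0.96  1.57  0.61  1.19 -0.5 ] gap 1.002 F [ 1.  -0.   0.3] grip 0.0
dp [-1.0386 -0.709   0.171 ] dr [ 0.002  -0.0025  0.5542]
```

Emit:
jog_arm([
  {"dr":[0,0,0.045],"dp":[-0.09,-0.06,0],"hand":-1},
  {"dr":[0,0,0.09],"dp":[-0.18,-0.12,0],"hand":-1},
  {"dr":[0,0,0.135],"dp":[-0.27,-0.18,0],"hand":-1},
  {"dr":[0,0,0.18],"dp":[-0.36,-0.24,0],"hand":-1},
  {"dr":[0,0,0.225],"dp":[-0.45,-0.3,0],"hand":-1},
  {"dr":[0,0,0.27],"dp":[-0.54,-0.36,0],"hand":-1},
  {"dr":[0,0,0.315],"dp":[-0.63,-0.42,0],"hand":-1},
  {"dr":[0,0,0.36],"dp":[-0.72,-0.48,0],"hand":-1},
  {"dr":[0,0,0.405],"dp":[-0.81,-0.54,0],"hand":-1},
  {"dr":[0,0,0.45],"dp":[-0.9,-0.6,0],"hand":-1},
  {"dr":[0,0,0.495],"dp":[-0.98,-0.66,0],"hand":-1},
  {"dr":[0,0,0.53],"dp":[-1.0,-0.69,0],"hand":-1},
])

```text
t: 8.7
ee_pos: [518.1, -134.0, 196.7]
tcp_rot: [[0.972, 0.237, -0.002], [0.237, -0.972, -0.002], [-0.002, 0.001, -1.0]]
contact_force: [0.6, -0.3, 0.8]
finger_gap: 0.997
grasp_force: 0.0
```

```bash
python3 g.py 521.1 -140.3 70 9.93
python3 - <<'E'
from rig import ctrl
from h import *
from g import jig
out=[]
for n in("top","scene"):
    k=ctrl.read_camera(n); pickle.dump(k,open(n+"2.pkl","wb"))
    x0,y0=(150,95) if n=="top" else(260,235)
    I=cv2.resize(k["img"][y0:y0+220,x0:x0+200,::-1],None,fx=2,fy=2,interpolation=cv2.INTER_CUBIC)
    for q in[(40,100,50),(80,100,50),(40,-100,50),(80,-100,50),(140,31,74),(140,-31,74),(-80,100,50),(-40,-100,50)]:
        p=proj(k,[*jig(*q[:2]),q[2]]); cv2.circle(I,tuple(int(round(v)) for v in (p+.5-[x0,y0])*2),1,(255,0,255),-1)
    out.append(I)
cv2.imwrite("pics/p3.png",np.hstack(out))
E
```

```text
t 8.7 pos [ 518.1 -134.   196.7] psi 13.68 q [ 0.72  0.38 -0.63  1.88  0.27  0.97 -1.37] gap 0.997 F [ 0.6 -0.3  0.8] grip 0.0
dp [0.0054 0.0223 0.4225] dr [0.0004 0.0006 0.0208]
```

View pics/p3.png

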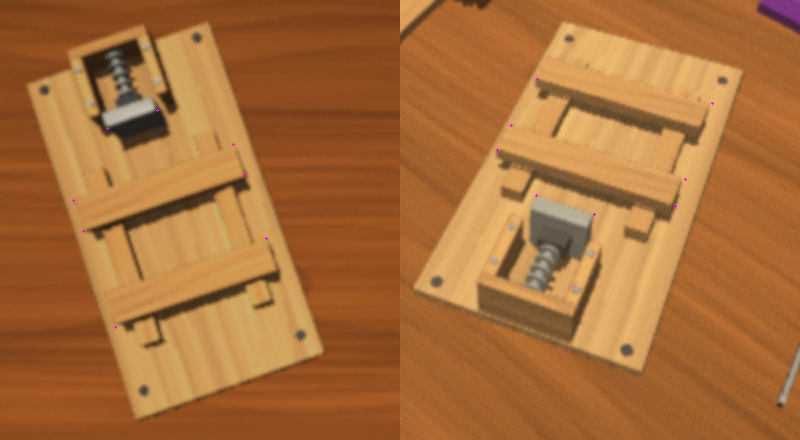

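The short slat lies across both rails on its marks, top view (77,204)–(240,151), within about 4 mm of the prediction in both cameras. The first slat hasn't moved. Next is the long slat.

Emit:
jog_arm([
  {"dr":[0,0,0.021],"dp":[0.005,0.022,0.12],"hand":-1},
  {"dr":[0,0,0.021],"dp":[0.005,0.022,0.24],"hand":-1},
  {"dr":[0,0,0.021],"dp":[0.005,0.022,0.36],"hand":-1},
  {"dr":[0,0,0.021],"dp":[0.005,0.022,0.42],"hand":-1},
  {"dr":[0,0,0.021],"dp":[0.005,0.022,0.42],"hand":-1},
  {"dr":[0,0,0.021],"dp":[0.005,0.022,0.42],"hand":-1},
  {"dr":[0,0,0.021],"dp":[0.005,0.022,0.42],"hand":-1},
])

```text
t: 9.5
ee_pos: [524.1, -135.1, 72.9]
tcp_rot: [[0.983, 0.184, 0.002], [0.184, -0.983, -0.0], [0.002, 0.001, -1.0]]
contact_force: [0.5, 0.2, 0.5]
finger_gap: 0.998
grasp_force: 0.0
```

```bash
python3 g.py 521.1 -140.3 17 9.93
```

```text
t 9.5 pos [ 524.1 -135.1   72.9] psi 10.62 q [ 0.62  0.57 -0.53  1.94  0.42  0.73 -1.54] gap 0.998 F [0.5 0.2 0.5] grip 0.0
dp [-0.0135  0.015   0.1863] dr [ 0.0002 -0.0007  0.0038]
```

Emit:
jog_arm([
  {"dr":[0,0,0.004],"dp":[-0.01,0.012,0.06],"hand":-1},
  {"dr":[0,0,0.004],"dp":[-0.01,0.012,0.12],"hand":-1},
  {"dr":[0,0,0.004],"dp":[-0.01,0.012,0.15],"hand":-1},
  {"dr":[0,0,0.004],"dp":[-0.01,0.012,0.15],"hand":-1},
  {"dr":[0,0,0.004],"dp":[-0.01,0.012,0.15],"hand":-1},
  {"dr":[0,0,0.004],"dp":[-0.01,0.012,0.15],"hand":-1},
])

```text
t: 10.1
ee_pos: [521.4, -139.8, 27.7]
tcp_rot: [[0.985, 0.17, 0.002], [0.17, -0.985, -0.0], [0.002, 0.001, -1.0]]
contact_force: [0.2, 0.7, -0.1]
finger_gap: 0.998
grasp_force: 0.0
```

```bash
python3 g.py 521.1 -140.3 16.5 9.93
```

```text
t 10.1 pos [ 521.4 -139.8   27.7] psi 9.8 q [ 0.59  0.64 -0.48  1.96  0.47  0.65 -1.58] gap 0.998 F [ 0.2  0.7 -0.1] grip 0.0
dp [-0.0014  0.0015  0.0373] dr [ 0.0002 -0.0006 -0.0007]
```

Emit:
jog_arm([
  {"dr":[0,0,-0.001],"dp":[0,0,0.037],"hand":-1},
  {"dr":[0,0,-0.001],"dp":[0,0,0.037],"hand":-1},
  {"dr":[0,0,-0.001],"dp":[0,0,0.037],"hand":1},
  {"dr":[0,0,-0.001],"dp":[0,0,0.037],"hand":1},
  {"dr":[0,0,-0.001],"dp":[0,0,0.037],"hand":1},
  {"dr":[0,0,-0.001],"dp":[0,0,0.037],"hand":1},
  {"dr":[0,0,-0.001],"dp":[0,0,0.037],"hand":1},
  {"dr":[0,0,-0.001],"dp":[0,0,0.037],"hand":1},
  {"dr":[0,0,-0.001],"dp":[0,0,0.037],"hand":1},
  {"dr":[0,0,-0.001],"dp":[0,0,0.037],"hand":1},
], newtons=80)

```text
t: 11.1
ee_pos: [521.0, -139.9, 16.1]
tcp_rot: [[0.985, 0.173, 0.001], [0.173, -0.985, -0.0], [0.001, 0.001, -1.0]]
contact_force: [-0.7, 0.7, 5.4]
finger_gap: 0.445
grasp_force: 81.1
```

```bash
python3 g.py 521.1 -140.3 170 9.93
```

```text
t 11.1 pos [ 521.  -139.9   16.1] psi 9.97 q [ 0.58  0.66 -0.47  1.96  0.48  0.63 -1.59] gap 0.445 F [-0.7  0.7  5.4] grip 81.05352401733398
dp [ 5.00e-04  1.80e-03 -5.13e-01] dr [ 0.0002 -0.0003  0.0002]
```

Emit:
jog_arm([
  {"dr":[0,0,0],"dp":[0,0,-0.08],"hand":1},
  {"dr":[0,0,0],"dp":[0,0,-0.2],"hand":1},
  {"dr":[0,0,0],"dp":[0,0,-0.32],"hand":1},
  {"dr":[0,0,0],"dp":[0,0,-0.44],"hand":1},
  {"dr":[0,0,-0.01],"dp":[0.02,-0.08,-0.5],"hand":1},
  {"dr":[0,0,-0.02],"dp":[0.05,-0.2,-0.5],"hand":1},
  {"dr":[0,0,-0.03],"dp":[0.07,-0.34,-0.5],"hand":1},
  {"dr":[0,0,-0.04],"dp":[0.1,-0.48,-0.5],"hand":1},
  {"dr":[0,0,-0.05],"dp":[0.13,-0.62,-0.5],"hand":1},
  {"dr":[0,0,-0.054],"dp":[0.16,-0.76,-0.5],"hand":1},
  {"dr":[0,0,-0.054],"dp":[0.19,-0.88,-0.5],"hand":1},
  {"dr":[0,0,-0.054],"dp":[0.2,-0.96,-0.5],"hand":1},
])

```text
t: 12.3
ee_pos: [529.2, 157.9, 165.4]
tcp_rot: [[0.94, 0.34, 0.0], [0.34, -0.94, 0.002], [0.001, -0.002, -1.0]]
contact_force: [0.2, -0.7, -0.5]
finger_gap: 0.443
grasp_force: 80.8
```

```bash
python3 g.py -35 0 130 19.65 j
```

```text
t 12.3 pos [529.2 157.9 165.4] psi 19.87 q [ 0.21  0.48 -0.7   1.86  0.37  0.94 -1.88] gap 0.443 F [ 0.2 -0.7 -0.5] grip 80.75332760810852
dp [ 0.0238 -0.1093  0.1183] dr [-0.0005 -0.0002  0.0012]
```

Emit:
jog_arm([
  {"dr":[0,0,0],"dp":[0.024,-0.06,0],"hand":1},
  {"dr":[0,0,0],"dp":[0.024,-0.1,0.05],"hand":1},
  {"dr":[0,0,0],"dp":[0.024,-0.1,0.1],"hand":1},
  {"dr":[0,0,0],"dp":[0.024,-0.1,0.15],"hand":1},
  {"dr":[0,0,0],"dp":[0.024,-0.1,0.2],"hand":1},
  {"dr":[0,0,0],"dp":[0.024,-0.1,0.2],"hand":1},
  {"dr":[0,0,0],"dp":[0.024,-0.1,0.2],"hand":1},
  {"dr":[0,0,0],"dp":[0.024,-0.1,0.2],"hand":1},
])

```text
t: 13.1
ee_pos: [527.0, 184.8, 106.0]
tcp_rot: [[0.942, 0.336, 0.001], [0.336, -0.942, 0.0], [0.001, 0.0, -1.0]]
contact_force: [0.0, 0.8, -0.9]
finger_gap: 0.444
grasp_force: 80.7
```

```bash
python3 g.py -20 0 68 19.65 j
python3 - <<'E'
from rig import ctrl
from h import *
from g import jig
s=ctrl.observe();zt=s["ee_pos"][2]-16.1+18
c,d=np.cos(.343),np.sin(.343);v=s["ee_pos"][:2]-[557.7,203];jx,jy=c*v[0]+d*v[1],-d*v[0]+c*v[1];print("jig xy",jx,jy)
out=[]
for n in("top","scene"):
    k=ctrl.read_camera(n)
    x0,y0=(150,95) if n=="top" else(260,235)
    I=cv2.resize(k["img"][y0:y0+220,x0:x0+200,::-1],None,fx=2,fy=2,interpolation=cv2.INTER_CUBIC)
    for q in[(jx+a,jy+b,zt) for a in(-150,150) for b in(-20,20)]+[(140,31,74),(140,-31,74)]:
        p=proj(k,[*jig(*q[:2]),q[2]]); cv2.circle(I,tuple(int(round(v)) for v in (p+.5-[x0,y0])*2),1,(255,0,255),-1)
    out.append(I)
cv2.imwrite("pics/p4.png",np.hstack(out))
E
```

```text
t 13.1 pos [527.  184.8 106. ] psi 19.65 q [ 0.12  0.57 -0.65  1.88  0.45  0.84 -1.99] gap 0.444 F [ 0.   0.8 -0.9] grip 80.74291348457336
dp [ 0.05   -0.0227  0.1267] dr [ 0.     -0.0003  0.    ]
jig xy -35.04374047884325 -6.814130911719001
```

View pics/p4.png

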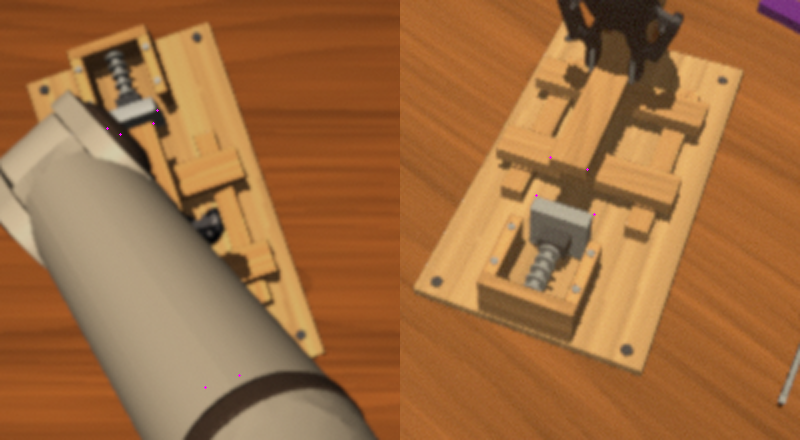

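The scene view shows the held slat's end at about (550,157)–(587,170), matching the prediction and in line with the stop. It still needs about 7 mm toward jig +y, which I'll take out while lowering.

Emit:
jog_arm([
  {"dr":[0,0,0],"dp":[0.017,-0.023,0.03],"hand":1},
  {"dr":[0,0,0],"dp":[0.017,-0.023,0.06],"hand":1},
  {"dr":[0,0,0],"dp":[0.017,-0.023,0.09],"hand":1},
  {"dr":[0,0,0],"dp":[0.017,-0.023,0.1],"hand":1},
  {"dr":[0,0,0],"dp":[0.017,-0.023,0.1],"hand":1},
  {"dr":[0,0,0],"dp":[0.017,-0.023,0.1],"hand":1},
  {"dr":[0,0,0],"dp":[0.017,-0.023,0.1],"hand":1},
])

```text
t: 13.9
ee_pos: [529.1, 193.2, 75.8]
tcp_rot: [[0.942, 0.337, 0.0], [0.337, -0.942, 0.0], [0.001, 0.0, -1.0]]
contact_force: [0.4, 0.1, -2.0]
finger_gap: 0.442
grasp_force: 80.8
```

```bash
python3 g.py -25 0 67 19.65 j
```

```text
t 13.9 pos [529.1 193.2  75.8] psi 19.68 q [ 0.08  0.62 -0.62  1.89  0.49  0.79 -2.03] gap 0.442 F [ 0.4  0.1 -2. ] grip 80.77731370925903
dp [0.0174 0.0014 0.0292] dr [ 0.     -0.0002  0.0002]
```

Steady at y ≈ 0. Lowering to just touch.

Emit:
jog_arm([
  {"dr":[0,0,0],"dp":[0,0.001,0.01],"hand":1},
  {"dr":[0,0,0],"dp":[0,0.001,0.02],"hand":1},
  {"dr":[0,0,0],"dp":[0,0.001,0.029],"hand":1},
  {"dr":[0,0,0],"dp":[0,0.001,0.029],"hand":1},
  {"dr":[0,0,0],"dp":[0,0.001,0.029],"hand":1},
  {"dr":[0,0,0],"dp":[0,0.001,0.029],"hand":1},
])

```text
t: 14.5
ee_pos: [529.0, 192.9, 66.8]
tcp_rot: [[0.942, 0.337, 0.0], [0.337, -0.942, 0.0], [0.0, -0.0, -1.0]]
contact_force: [0.1, 0.1, -0.9]
finger_gap: 0.445
grasp_force: 80.8
```

```bash
python3 g.py -10 0 67 19.65 j
```

```text
t 14.5 pos [529.  192.9  66.8] psi 19.69 q [ 0.07  0.63 -0.61  1.89  0.5   0.78 -2.04] gap 0.445 F [ 0.1  0.1 -0.9] grip 80.82170605659485
dp [ 0.0681  0.0007 -0.0005] dr [-0.     -0.      0.0002]
```

Hovering a fraction of a millimetre above the short slats. Sliding toward the stop.

Emit:
jog_arm([
  {"dr":[0,0,0],"dp":[0.01,0,0],"hand":1},
  {"dr":[0,0,0],"dp":[0.02,0,0],"hand":1},
  {"dr":[0,0,0],"dp":[0.03,0,0],"hand":1},
  {"dr":[0,0,0],"dp":[0.04,0,0],"hand":1},
  {"dr":[0,0,0],"dp":[0.05,0,0],"hand":1},
  {"dr":[0,0,0],"dp":[0.06,0,0],"hand":1},
  {"dr":[0,0,0],"dp":[0.067,0,0],"hand":1},
  {"dr":[0,0,0],"dp":[0.067,0,0],"hand":1},
  {"dr":[0,0,0],"dp":[0.067,0,0],"hand":1},
  {"dr":[0,0,0],"dp":[0.067,0,0],"hand":1},
])

```text
t: 15.5
ee_pos: [547.7, 199.6, 66.8]
tcp_rot: [[0.941, 0.337, -0.0], [0.337, -0.941, -0.0], [-0.0, 0.0, -1.0]]
contact_force: [-0.4, -0.5, -0.6]
finger_gap: 0.441
grasp_force: 80.8
```

```bash
python3 g.py 0 0 67 19.65 j
```

```text
t 15.5 pos [547.7 199.6  66.8] psi 19.7 q [ 0.06  0.66 -0.61  1.84  0.51  0.8  -2.03] gap 0.441 F [-0.4 -0.5 -0.6] grip 80.80729365348816
dp [ 0.0352  0.0006 -0.0007] dr [0.     0.0001 0.0003]
```

Emit:
jog_arm([
  {"dr":[0,0,0],"dp":[0.005,0,0],"hand":1},
  {"dr":[0,0,0],"dp":[0.01,0,0],"hand":1},
  {"dr":[0,0,0],"dp":[0.015,0,0],"hand":1},
  {"dr":[0,0,0],"dp":[0.02,0,0],"hand":1},
  {"dr":[0,0,0],"dp":[0.02,0,0],"hand":1},
  {"dr":[0,0,0],"dp":[0.02,0,0],"hand":1},
  {"dr":[0,0,0],"dp":[0.02,0,0],"hand":1},
])

```text
t: 16.2
ee_pos: [552.4, 201.2, 66.4]
tcp_rot: [[0.942, 0.337, -0.002], [0.337, -0.942, -0.001], [-0.002, 0.0, -1.0]]
contact_force: [-4.4, -1.2, -0.3]
finger_gap: 0.442
grasp_force: 80.9
```

```bash
python3 g.py 0 0 67 19.65 j
```

```text
t 16.2 pos [552.4 201.2  66.4] psi 19.69 q [ 0.06  0.67 -0.6   1.82  0.51  0.81 -2.03] gap 0.442 F [-4.4 -1.2 -0.3] grip 80.94222664833069
dp [ 0.0186  0.0004 -0.0021] dr [0.0001 0.0008 0.0002]
```

Emit:
jog_arm([
  {"dr":[0,0,0],"dp":[0.006,0,-0.001],"hand":1},
  {"dr":[0,0,0],"dp":[0.012,0,-0.001],"hand":1},
  {"dr":[0,0,0],"dp":[0.018,0,-0.001],"hand":1},
  {"dr":[0,0,0],"dp":[0.02,0,-0.001],"hand":1},
  {"dr":[0,0,0],"dp":[0.02,0,-0.001],"hand":1},
  {"dr":[0,0,0],"dp":[0.02,0,-0.001],"hand":1},
  {"dr":[0,0,0],"dp":[0.02,0,-0.001],"hand":1},
])

```text
t: 16.9
ee_pos: [556.1, 202.6, 66.4]
tcp_rot: [[0.941, 0.337, -0.006], [0.337, -0.941, -0.003], [-0.006, 0.001, -1.0]]
contact_force: [-8.9, -2.9, 4.0]
finger_gap: 0.447
grasp_force: 81.4
```

```bash
python3 g.py 0 0 67 19.65 j
```

```text
t 16.9 pos [556.1 202.6  66.4] psi 19.7 q [ 0.06  0.68 -0.6   1.81  0.51  0.82 -2.03] gap 0.447 F [-8.9 -2.9  4. ] grip 81.42029643058777
dp [ 0.0054  0.0004 -0.0022] dr [0.0003 0.002  0.0003]
```

Emit:
jog_arm([
  {"dr":[0,0,0],"dp":[0.004,0,-0.001],"hand":1},
  {"dr":[0,0,0],"dp":[0.004,0,-0.001],"hand":1},
  {"dr":[0,0,0],"dp":[0.004,0,-0.001],"hand":1},
  {"dr":[0,0,0],"dp":[0.004,0,-0.001],"hand":1},
  {"dr":[0,0,0],"dp":[0.004,0,-0.001],"hand":1},
  {"dr":[0,0,0],"dp":[0.004,0,-0.001],"hand":1},
  {"dr":[0,0,0],"dp":[0.004,0,-0.001],"hand":1},
  {"dr":[0,0,0],"dp":[0.004,0,-0.001],"hand":1},
  {"dr":[0,0,0],"dp":[0.004,0,-0.001],"hand":1},
  {"dr":[0,0,0],"dp":[0.004,0,-0.001],"hand":1},
  {"dr":[0,0,0],"dp":[0.004,0,-0.001],"hand":1},
  {"dr":[0,0,0],"dp":[0.004,0,-0.001],"hand":1},
])

```text
t: 18.1
ee_pos: [557.0, 202.9, 66.4]
tcp_rot: [[0.941, 0.337, -0.006], [0.337, -0.941, -0.003], [-0.007, 0.001, -1.0]]
contact_force: [-9.5, -4.0, 1.8]
finger_gap: 0.443
grasp_force: 81.2
```

```bash
python3 g.py 0 0 67 19.65 j
python3 - <<'E'
from rig import ctrl
from h import *
from g import jig
out=[]
for n in("top","scene"):
    k=ctrl.read_camera(n)
    x0,y0=(150,95) if n=="top" else(260,235)
    I=cv2.resize(k["img"][y0:y0+220,x0:x0+200,::-1],None,fx=2,fy=2,interpolation=cv2.INTER_CUBIC)
    for q in[(80,100,50),(80,-100,50),(150,31,74),(150,-31,74),(-40,100,50),(-40,-100,50)]:
        p=proj(k,[*jig(*q[:2]),q[2]]); cv2.circle(I,tuple(int(round(v)) for v in (p+.5-[x0,y0])*2),1,(255,0,255),-1)
    out.append(I)
cv2.imwrite("pics/p5.png",np.hstack(out))
E
```

```text
t 18.1 pos [557.  202.9  66.4] psi 19.7 q [ 0.06  0.68 -0.6   1.81  0.51  0.82 -2.03] gap 0.443 F [-9.5 -4.   1.8] grip 81.21338725090027
dp [ 0.0023  0.0004 -0.0021] dr [0.0003 0.0022 0.0003]
```

View pics/p5.png

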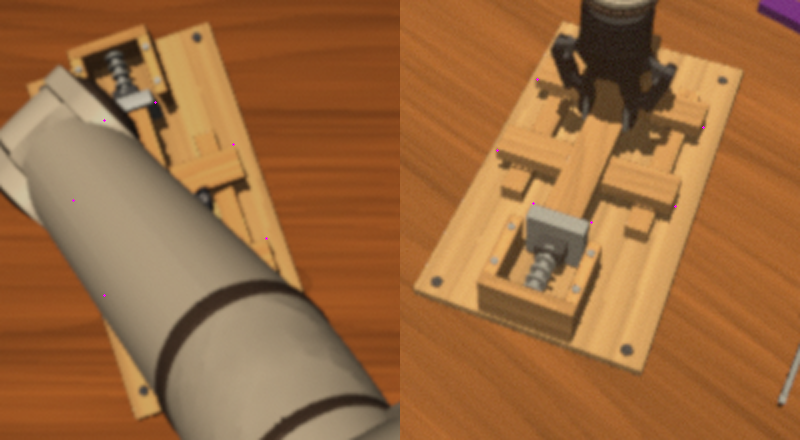

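The long slat's end is square against the stop, which is pressed in to about (530,205)–(588,222) in the right panel, matching roughly 10 mm of travel. Both short slats are still in place, and the measured push has held at about 10 N for over a second. Handing in.

```bash
python3 -c "
from rig import ctrl
print(ctrl.hand_in())"
```

```text
the job is handed in; nothing more can be done
None
```

The short slat is on its marks, and the long slat lies along the middle of the jig, held against the sprung stop with about 10 N (roughly 10 mm of travel); I've handed the job in, but it returned no verdict.

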